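# Set the bearing nut: bottom it, back off a quarter turn, hold

### The job

Someone has left a screwdriver standing in the bore of the hollow spindle on the bearing unit, in the way of the knurled adjusting nut. Pull it out and stand it in any hole of the wooden tool block; then screw the knurled nut down (clockwise seen from above) until it bottoms out, back it off a quarter turn, and finish with the gripper still holding the nut there, so that a colleague can lock it. Leave the other things on the bench where they are.

Things in the scene. Friction and masses are not known exactly. Their poses are not given: they have to be found in the camera images.
- driver_handle (a point): Middle of the handle of the screwdriver that stands upright, tip down, in the spindle's bore at the start: 200 mm long overall, about 90 g; handle 28 mm thick and 104 mm long (52 mm above and below this point), shank 6.5 mm thick and 97 mm long below it. This point's y axis points from the tip to the handle's end (up when it stands; the handle leans about 3 degrees from the shank).
- driver_tip (a point): The tip (free end) of that screwdriver's shank, 149 mm from the middle of the handle. At the start it stands on the bore's floor, 58 mm below the spindle's top.
- bore_mouth (a point): Centre of the top end of the hollow spindle, 96 mm above the bench, on the spindle's vertical axis. The spindle is 23 mm thick outside (3 mm pitch right-hand thread), its bore 9 mm wide and 58 mm deep.
- bearing_unit: The bearing unit that carries the spindle, bolted to the bench; origin on the spindle's axis at the bench. Grey base plate 110 x 110 x 10 mm, a round housing 86 mm wide at its foot and 60 mm wide at its top, which is 38 mm above the bench, and a sleeve 34 mm wide from there up to 60 mm above the bench, on which the nut bottoms out.
- nut_center (a point): Centre (half-way up) of the knurled steel nut on the spindle: round, 44 mm across, 20 mm high, started on the thread at the beginning; it cannot come off. Its centre is 70 mm above the bench when bottomed out and rises 3 mm a turn; a dark radial groove on its top lies along this point's x axis.
- nut (a joint): Turn of the nut in rad: 0 when bottomed out against the sleeve (a hard stop), growing as it is unscrewed (anticlockwise seen from above); 1.57 is a quarter turn off. It starts between 2.5 and 4.5. Thread friction 0.06 N m; it stays where it is left and rises and sinks with the thread as it turns.
- hole_0 (a point): Mouth (centre, at the top face) of one end hole of the tool block, a wooden block 60 x 150 x 60 mm fixed on the bench, 60 mm high, with three round holes in a row, 48 mm apart, each 14 mm wide, 52 mm deep with a 3 mm chamfer. A screwdriver stood in a hole rests with its tip on the hole's floor, 8 mm above the bench.
- hole_1 (a point): Mouth of the middle hole of the tool block.
- hole_2 (a point): Mouth of the other end hole of the tool block.
- sand_block: Bystander: brown sanding block, 58 x 101 x 34 mm. Origin at its underside.
- loose_nut: Bystander: big loose hexagon nut, 41 mm across, 18 mm high, lying on the bench.
- tape_roll: Bystander: roll of masking tape, 98 mm across, 26 mm high, to the left of the vice.
- yellow_driver: Bystander: screwdriver with a yellow handle, 229 mm long, lying on the bench towards the back.

How it is judged (in metres and radians):
On the way, in this order (a step that is already met when the one before it is completed fails the run):
1. the screwdriver stands in a hole of the tool block and has been let go ((horizontal distance between driver_tip and hole_0 below 0.009 m or horizontal distance between driver_tip and hole_1 below 0.009 m or horizontal distance between driver_tip and hole_2 below 0.009 m) and height (world z) of driver_tip below 0.03 m and angle between driver_handle's own y axis and vertical below 0.35 rad and contact force between the fingers and driver below 0.1 N), for 0.3 s.
2. the nut is bottomed out (within 0.1 rad of its stop) (value of joint nut below 0.1 rad), for 0.1 s.
3. the nut is backed off a quarter turn, within 20 degrees (value of joint nut between 1.22 and 1.92 rad), for 0.2 s.
At the end, for the whole second after the job is handed in: The gripper holds the nut (more than 3 N between fingers and nut) a quarter turn, within 20 degrees, off its stop, after it had been bottomed out (within 0.1 rad); the screwdriver stands in one of the tool block's holes, tip less than 30 mm above the bench, leaning less than 20 degrees (all of step 3 and contact force between the fingers and nut above 3 N and (horizontal distance between driver_tip and hole_0 below 0.009 m or horizontal distance between driver_tip and hole_1 below 0.009 m or horizontal distance between driver_tip and hole_2 below 0.009 m) and height (world z) of driver_tip below 0.03 m and angle between driver_handle's own y axis and vertical below 0.35 rad); the arm keeps its last pose, push and grip.
It fails at once if a bystander is moved by more than 30 mm (distance of any of sand_block, loose_nut, tape_roll, yellow_driver from where it was at the start of the episode above 0.03 m).
It also fails if it takes over 64 s, if anything falls off the work surface, if the arm or the gripper's body presses on something with over 40 N, if the wrist force passes 120 N, or if a joint passes its speed limit or range.

### The arm

A 6-joint arm with a two-finger parallel gripper is mounted at the origin on a cart in front of the work surface, level with it; the furniture and walls round the work are solid. World frame = base frame: x ahead of the robot, y to its left, z up, the work surface at z = 0. Lengths are in mm, angles in rad, forces in N, time in s.
With the tool pointing down it reaches from about 275 to 750 mm from the base axis. Payload 10.2 kg.
Tool frame: the origin (TCP) lies at the very end of the fingers, on their centre line; the grasp point (between the pads) lies 19 mm behind it; z points along the fingers, y is the line along which they close (so a half turn about z gives the same grasp; the last joint's range is limited). The gripper opens to 85 mm and grips with 20 to 120 N. Pads are 22 mm wide; open, the fingers measure 114 mm over their backs; the gripper's body (76 mm by 85 mm) begins 54 mm behind the grasp point. The pads swing forward as they close: fully open they stand 13 mm farther back than shut.
Start: joints at [1.029, 0.313, 1.498, -0, 1.331, -0.223], TCP at [164.562, 498.548, 231.294] pointing down, gripper open.
Joint ranges: [-2.94, 2.94], [-0.97, 2.17], [0.19, 2.56], [-1.23, 4.37], [0.02, 3.11], [-2.88, 2.88]. Speed limits (rad/s): [2.39, 2.39, 3.01, 3.14, 3.14, 3.14].

### API

Orientations are given as a unit quaternion [w, x, y, z].
In Python, from rig import monitor, eyes, job gives the robot as it stands. The module is installed in compiled form; this text tells all that it offers.
- The arm moves only by the tool send_rows, never from a script. Its argument "targets" is one flat list of numbers, 7 for each row, row after row: the turn, a rotation vector about the tool's x, y, z in degrees, then the shift along the tool's x, y, z in units of 60 mm (1.0 is 60 mm), then the opening, from -1 (shut) to 1 (fully open), so that 0 is half open. A call has 1 to 5 rows; each row shifts and turns the commanded pose from where the row before left it, along the tool's axes as they then stand; what a row does not reach is not made up. A row lasts 1/8 s, in which the tool goes at most 62.5 mm and 10.7 degrees, less where a joint would pass 70% of its speed; a pose out of reach is approached as far as the arm can. A call is refused whole if a number of a shift passes 1 or a number of a turn 10.7, either way. A call with a gripper value outside its range is refused whole. The fingers move at their own pace and stop on an object; "newtons" is the grip in N (left out, the last holds). Time passes only in rows, so rows that do not move let the fingers close. It gives the time, the measured TCP pose, the force, the opening and the grip force at its end, in the units of the state.
- monitor.sense(): the state, without advancing time (a new reading comes with each control period).
- eyes.capture(name): name is "side" or "top"; returns a dict with "img" (420x560x3 uint8, red, green, blue), "K" (3x3 intrinsics, pixels), "R" (3x3) and "t" (3): a world point X has camera coordinates R X + t. Camera axes: x right, y down, z forward; pixel columns grow to the right and rows downward; lengths in mm; the calibration is good to about 2 mm. A picture is of the moment at which its call begins. There is no depth.
- job.finish_job(): hands the job in; it is judged then, once.
The state is a dict: "time_s": time; "joints": joint angles; "dq": joint speeds; "tau": joint torques, N m; "eef_pos": TCP position; "ee_rot": TCP orientation; "force": force on the tool from outside, world axes, zero at the start; "wrist_torque": the same for the moment, N m; "grip_width": opening from 0.0 (shut) to 1.0 (fully open); "grip_force": force on a finger pad.
Only numpy, scipy, OpenCV 4.12 (cv2) and the standard library are available. Lean on these libraries where they do the work, as an engineer would, in place of code of your own. Each camera call takes 0.05 s, during which the arm holds its last target. There are 200 camera calls.

## Working session

There is one attempt and no reset: what is moved stays moved. The work goes in short steps, Python scripts to look and compute and a tool call to move; the robot and the scene stay as the last step left them, time stands still between calls to the robot, and variables do not carry over. Pictures are saved under pics/ and viewed, at most 10 in all, crops included, and the job is handed in when it is done.

Besides the shell and the picture viewer there is one more tool, called by a JSON object that holds its "op" and its "data", one argument or row to a line. send_rows: Moves the arm, as the interface text tells. Its arguments: {"type":"object","properties":{"targets":{"type":"array","items":{"type":"number"}},"newtons":{"type":"number"}},"required":["targets"]}

```bash
mkdir -p pics; cat > h.py <<'E'
import numpy as np, cv2, json
from rig import monitor, eyes, job
def cap(n,f):
    d=eyes.capture(n); cv2.imwrite(f'pics/{f}.png',d['img'][:,:,::-1])
    np.savez(f'pics/{f}.npz',**{k:d[k] for k in('K','R','t')}); return d
def load(f): return np.load(f'pics/{f}.npz')
def ray(c,uv):
    R,t=np.array(c['R']),np.array(c['t']); d=R.T@np.linalg.inv(c['K'])@np.array([*uv,1.]); return -R.T@t,d/np.linalg.norm(d)
def atz(c,uv,z):
    o,d=ray(c,uv); return o+d*(z-o[2])/d[2]
def tri(c1,u1,c2,u2):
    o1,d1=ray(c1,u1);o2,d2=ray(c2,u2)
    s=np.linalg.lstsq(np.c_[d1,-d2],o2-o1,rcond=None)[0]
    a,b=o1+s[0]*d1,o2+s[1]*d2; return (a+b)/2,np.linalg.norm(a-b)
def proj(c,X):
    p=c['K']@(c['R']@np.array(X)+c['t']); return p[:2]/p[2]
E
python3 - <<'E'
from h import *
np.set_printoptions(precision=3,suppress=True)
for n in('side','top'):
    d=cap(n,n+'0'); print(n,-d['R'].T@d['t'],d['R'][2])
print(monitor.sense())
a=[cv2.imread(f'pics/{n}0.png') for n in('side','top')]
E
```

```text
side [ 520.911 -740.496  806.557] [ 0.026  0.727 -0.686]
top [ 368.092  -13.63  1105.247] [ 0.202  0.002 -0.979]
{'time_s': 0.1, 'joints': array([ 1.029,  0.313,  1.498,  0.   ,  1.331, -0.223]), 'dq': array([ 0.   , -0.001, -0.002,  0.001,  0.001,  0.001]), 'tau': array([  0.002, -41.29 , -26.014,  -0.   ,   0.003,   0.   ]), 'eef_pos': array([164.42 , 498.372, 230.82 ]), 'ee_rot': array([-0.   ,  0.159,  0.987, -0.001]), 'force': array([-0.664,  0.135, -0.362]), 'wrist_torque': array([-0.009,  0.004,  0.076]), 'grip_force': 0.0, 'grip_width': 1.001525711781169}
```

View pics/side0.png

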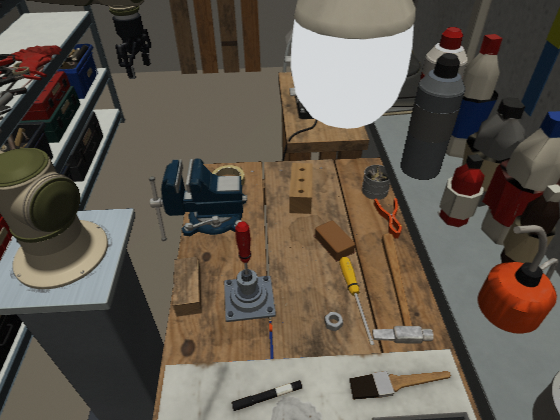

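View pics/top0.png

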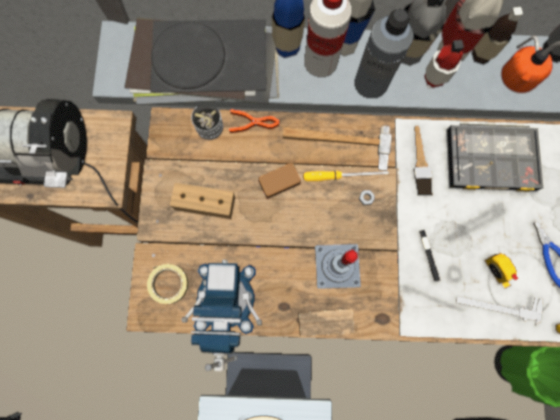

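The side view shows the driver at about (243,240), the bearing unit at (249,298) and the tool block at (301,188). In the top view the driver's handle end is at (350,257), the unit at (338,266) and the block at (203,201). Next I'll make enlarged crops.

```bash
python3 - <<'E'
from h import *
s=cv2.imread('pics/side0.png');t=cv2.imread('pics/top0.png')
def c(i,x,y,w,h,k):return cv2.resize(i[y:y+h,x:x+w],None,fx=k,fy=k,interpolation=cv2.INTER_CUBIC)
# left: side driver+unit 66x120 x5 ; right top: top unit; etc
L=c(s,215,215,66,110,5)   #330x550
A=c(t,310,238,60,55,5)    #300x275
B=c(t,165,180,75,40,5)    #375x200
C=c(s,280,155,40,60,5)
out=np.zeros((600,800,3),np.uint8)
out[:550,:330]=L; out[:275,335:635]=A; out[280:480,335:710]=B; out[:275,640:800]=C[:275,:160]
cv2.imwrite('pics/crop1.png',out)
E
```

```text
(no output)
```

View pics/crop1.png

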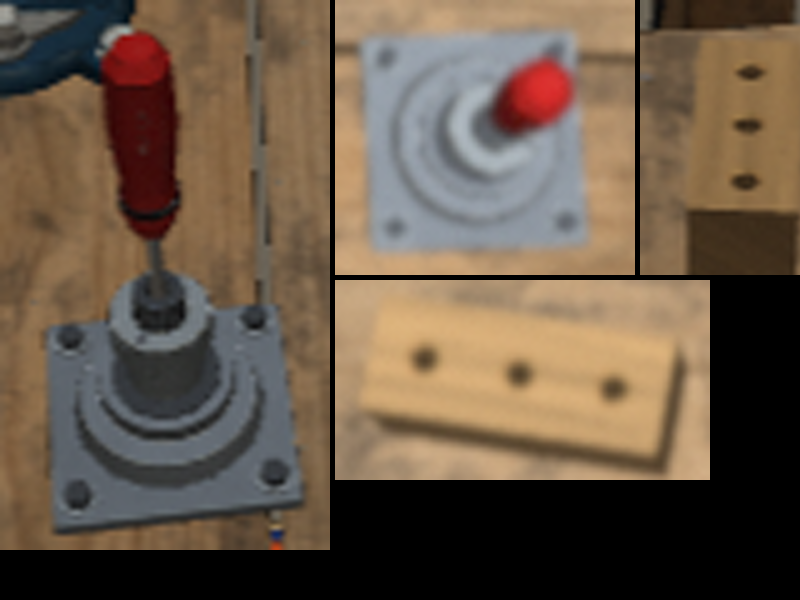

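```bash
python3 - <<'E'
from h import *
np.set_printoptions(precision=1,suppress=True)
S,T=load('side0'),load('top0')
sh=lambda u,v:(215+u/5,215+v/5)
ta=lambda u,v:(310+(u-335)/5,238+v/5)
tb=lambda u,v:(165+(u-335)/5,180+(v-280)/5)
sc=lambda u,v:(280+(u-640)/5,155+v/5)
for a,b in zip([(424,358),(518,373),(613,388)],[(751,72),(749,125),(746,181)]):
    p,e=tri(T,tb(*a),S,sc(*b)); print('hole',p,e,'z60',atz(T,tb(*a),60),atz(S,sc(*b),60))
print('plate top z10',np.mean([atz(T,ta(*c),10) for c in[(360,35),(578,35),(588,243),(372,250)]],0), 'side',np.mean([atz(S,sh(*c),10) for c in[(47,332),(275,306),(302,503),(57,530)]],0))
print('mouth side z96',atz(S,sh(158,290),96))
print('handle end tri',tri(T,ta(545,92),S,sh(138,52)))
print('nut top centre side z',[(z,atz(S,sh(160,312),z)) for z in (80,82)])
for X in ([0,0,0],):pass
E
```

```text
hole [632.5 225.9  55. ] 2.844423740266062 z60 [629.8 224.5  60. ] [633.2 220.1  60. ]
hole [626.7 178.3  54.7] 3.0575507099356676 z60 [623.8 177.1  60. ] [627.4 172.5  60. ]
hole [620.5 130.2  55.2] 2.8559587461765266 z60 [617.9 129.3  60. ] [621.3 125.1  60. ]
plate top z10 [ 473.2 -171.3   10. ] side [ 476.1 -175.2   10. ]
mouth side z96 [ 476.1 -173.    96. ]
handle end tri (array([ 474.7, -167.4,  232.6]), np.float64(5.138034524132283))
nut top centre side z [(80, array([ 475.9, -172.2,   80. ])), (82, array([ 476.1, -173.8,   82. ]))]
```

Measured: the unit is at about (475,-173) and the holes at about (631,222), (626,175) and (620,127). I'm moving above the driver.

{"op": "send_rows", "data": {
  "targets": [0, 0, 0, -0.56, -0.597, -0.05, 1, 0, 0, 0, -0.56, -0.597, -0.05, 1, 0, 0, 0, -0.56, -0.597, -0.05, 1, 0, 0, 0, -0.56, -0.597, -0.05, 1, 0, 0, 0, -0.56, -0.597, -0.05, 1],
  "newtons": 40
}}

```text
time_s: 0.72
eef_pos: [268.2, 274.3, 246.2]
ee_rot: [-0.0, 0.159, 0.987, -0.0]
force: [0.7, 0.8, 0.5]
grip_width: 1.001
grip_force: 0.0
```

{"op": "send_rows", "data": {
  "targets": [0, 0, 0, -0.56, -0.597, -0.05, 1, 0, 0, 0, -0.56, -0.597, -0.05, 1, 0, 0, 0, -0.56, -0.597, -0.05, 1, 0, 0, 0, -0.56, -0.597, -0.05, 1, 0, 0, 0, -0.56, -0.597, -0.05, 1]
}}

```text
time_s: 1.35
eef_pos: [371.7, 51.5, 261.4]
ee_rot: [0.0, 0.159, 0.987, 0.0]
force: [0.7, -0.6, 0.1]
grip_width: 1.0
grip_force: 0.0
```

{"op": "send_rows", "data": {
  "targets": [0, 0, 0, -0.56, -0.597, -0.05, 1, 0, 0, 0, -0.56, -0.597, -0.05, 1, 0, 0, 0, -0.56, -0.597, -0.05, 1, 0, 0, 0, -0.56, -0.597, -0.05, 1, 0, 0, 0, 0, 0, 0, 1]
}}

```text
time_s: 1.98
eef_pos: [454.5, -127.3, 272.5]
ee_rot: [-0.001, 0.16, 0.987, 0.0]
force: [0.3, 0.7, -0.4]
grip_width: 0.998
grip_force: 0.0
```

```bash
cat >> h.py <<'E'
from scipy.spatial.transform import Rotation as Ro
def toolR(s=None):
    q=(s or monitor.sense())['ee_rot']; return Ro.from_quat([q[1],q[2],q[3],q[0]])
def go(X):
    s=monitor.sense(); print('at',s['eef_pos'],'j',s['joints'],'F',s['force'],'M',s['wrist_torque'],'g',s['grip_width'],s['grip_force'],'t',s['time_s'])
    R=toolR(s); print('tool axes x,y',R.as_matrix()[:,0],R.as_matrix()[:,1]); print('units',R.inv().apply(np.array(X)-s['eef_pos'])/60)
np.set_printoptions(precision=3,suppress=True)
E
python3 -c "
from h import *
go([474.6,-170,181])"
```

```text
at [ 454.525 -127.343  272.497] j [-0.522  0.167  1.576 -0.     1.4   -1.771] F [ 0.309  0.747 -0.382] M [-0.028 -0.025  0.01 ] g 0.9983738019235141 0.0 t 1.975
tool axes x,y [-0.949  0.316  0.001] [0.316 0.949 0.   ]
units [-0.544 -0.569  1.524]
```

{"op": "send_rows", "data": {
  "targets": [0, 0, 0, -0.544, -0.569, 0, 1, 0, 0, 0, 0, 0, 0, 1, 0, 0, 0, 0, 0, 0.5, 1, 0, 0, 0, 0, 0, 0.5, 1, 0, 0, 0, 0, 0, 0.51, 1]
}}

```text
time_s: 2.6
eef_pos: [473.9, -166.2, 181.9]
ee_rot: [-0.0, 0.158, 0.987, 0.0]
force: [0.4, -0.1, -0.2]
grip_width: 0.998
grip_force: 0.0
```

{"op": "send_rows", "data": {
  "targets": [0, 0, 0, 0, 0, 0, 0, 0, 0, 0, 0, 0, 0, -0.4, 0, 0, 0, 0, 0, 0, -1, 0, 0, 0, 0, 0, 0, -1, 0, 0, 0, 0, 0, 0, -1]
}}

```text
time_s: 3.22
eef_pos: [474.8, -168.4, 184.0]
ee_rot: [0.001, 0.159, 0.987, -0.001]
force: [-1.3, -0.5, 6.3]
grip_width: 0.314
grip_force: 39.0
```

```bash
python3 -c "
from h import *
go([474.6,-170,181])
a,b=cap('side','s1')['img'],cap('top','t1')['img']
A=cv2.resize(a[170:320,195:295],None,fx=4,fy=4,interpolation=2);B=cv2.resize(b[210:310,290:390],None,fx=4,fy=4,interpolation=2)
o=np.zeros((600,800,3),np.uint8);o[:,:400]=A;o[:400,400:]=B
cv2.imwrite('pics/crop2.png',o[:,:,::-1])"
```

```text
at [ 474.842 -168.377  183.988] j [-0.573  0.308  1.633 -0.001  1.198 -1.825] F [-1.32  -0.487  6.346] M [-0.545  0.23   0.06 ] g 0.3144550871588453 39.04465978033841 t 3.225
tool axes x,y [-0.95   0.313 -0.003] [ 0.313  0.95  -0.001]
units [-0.005 -0.027  0.05 ]
```

View pics/crop2.png

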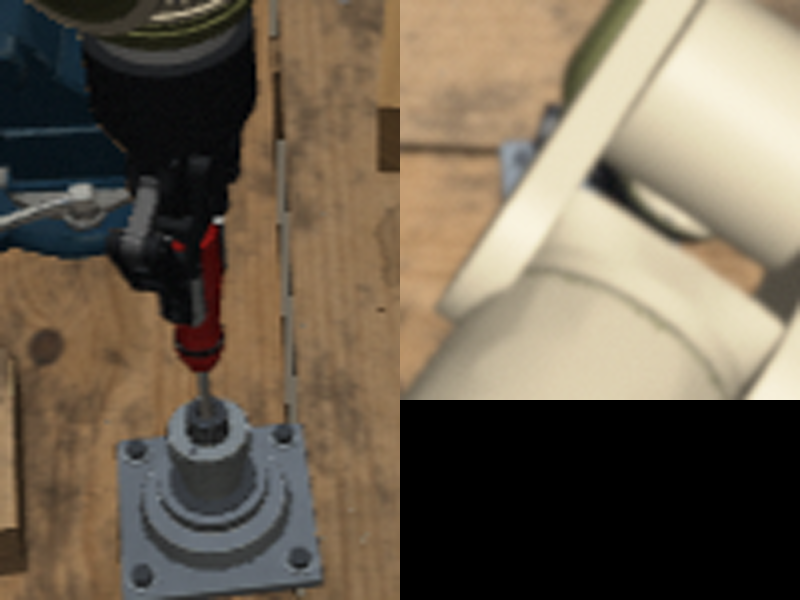

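The driver is gripped: in the side crop its handle sits between the fingers at about (200,290) and the shank is still in the bore at (205,400). Lifting now.

{"op": "send_rows", "data": {
  "targets": [0, 0, 0, 0, 0, -0.2, -1, 0, 0, 0, 0, 0, -0.3, -1, 0, 0, 0, 0, 0, -0.3, -1, 0, 0, 0, 0, 0, -0.3, -1, 0, 0, 0, 0, 0, -0.3, -1],
  "newtons": 60
}}

```text
time_s: 3.95
eef_pos: [474.3, -167.4, 267.8]
ee_rot: [-0.0, 0.159, 0.987, 0.0]
force: [-0.2, 0.3, -1.0]
grip_width: 0.311
grip_force: 58.9
```

```bash
python3 -c "
from h import *
go([626,175,268])
a=cap('side','s2')['img']
cv2.imwrite('pics/s2c.png',cv2.resize(a[130:280,190:310],None,fx=4,fy=4,interpolation=2)[:,:,::-1])"
```

```text
at [ 474.267 -167.446  267.789] j [-0.573  0.239  1.499  0.001  1.404 -1.825] F [-0.197  0.293 -0.996] M [ 0.037 -0.031  0.017] g 0.3105057914052801 58.91509110108018 t 3.95
tool axes x,y [-0.95   0.313  0.   ] [0.313 0.95  0.001]
units [-0.613  6.212  0.   ]
```

View pics/s2c.png

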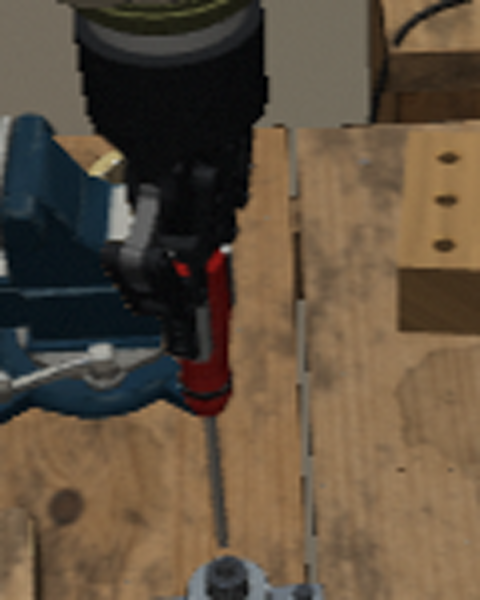

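The side crop shows the shank clear of the spindle, with the tip at crop (223,543), just above the spindle top at (225,570).

```bash
python3 -c "
from h import *
S=load('s2'); t=atz(S,(245.75,265.75),122); print(t)
e=monitor.sense()['eef_pos']; off=t-e; print('off',off)
h=np.array([621.3,125.1,60]); tgt=np.r_[(h-off)[:2],e[2]]; print(tgt); go(tgt)"
```

```text
[ 476.003 -174.623  122.   ]
off [   1.078   -6.777 -148.136]
[620.222 131.877 270.136]
at [ 474.926 -167.846  270.136] j [-0.573  0.237  1.495  0.     1.405 -1.825] F [ 0.283 -0.429  1.919] M [-0.033 -0.018  0.033] g 0.30749850423693714 58.94939040765166 t 4.0
tool axes x,y [-0.95   0.313 -0.004] [ 0.313  0.95  -0.   ]
units [-0.734  5.503  0.   ]
```

{"op": "send_rows", "data": {
  "targets": [0, 0, 0, -0.105, 0.786, 0, -1, 0, 0, 0, -0.105, 0.786, 0, -1, 0, 0, 0, -0.105, 0.786, 0, -1, 0, 0, 0, -0.105, 0.786, 0, -1, 0, 0, 0, -0.105, 0.786, 0, -1]
}}

```text
time_s: 4.62
eef_pos: [578.5, 48.0, 266.7]
ee_rot: [-0.0, 0.159, 0.987, 0.0]
force: [0.1, -1.6, -0.7]
grip_width: 0.312
grip_force: 59.1
```

{"op": "send_rows", "data": {
  "targets": [0, 0, 0, -0.105, 0.786, 0, -1, 0, 0, 0, -0.105, 0.786, 0, -1, 0, 0, 0, 0, 0, 0.3, -1, 0, 0, 0, 0, 0, 0.3, -1, 0, 0, 0, 0, 0, 0, -1]
}}

```text
time_s: 5.25
eef_pos: [619.0, 132.1, 229.3]
ee_rot: [-0.002, 0.159, 0.987, -0.0]
force: [-0.1, 0.6, -1.2]
grip_width: 0.303
grip_force: 59.2
```

```bash
python3 -c "
from h import *
go([620,132,215])
a=cap('side','s3')['img']; b=cap('top','t3')['img']
A=cv2.resize(a[100:220,260:340],None,fx=5,fy=5,interpolation=2);B=cv2.resize(b[160:280,160:240],None,fx=5,fy=5,interpolation=2)
cv2.imwrite('pics/s3c.png',np.hstack([A,B])[:,:,::-1])"
```

```text
at [619.049 132.062 229.323] j [ 0.025  0.561  1.135  0.     1.449 -1.227] F [-0.103  0.557 -1.184] M [-0.019 -0.044  0.006] g 0.3030518304757265 59.17214283719659 t 5.25
tool axes x,y [-0.95   0.313  0.003] [ 0.313  0.95  -0.001]
units [-0.016  0.004  0.239]
```

View pics/s3c.png

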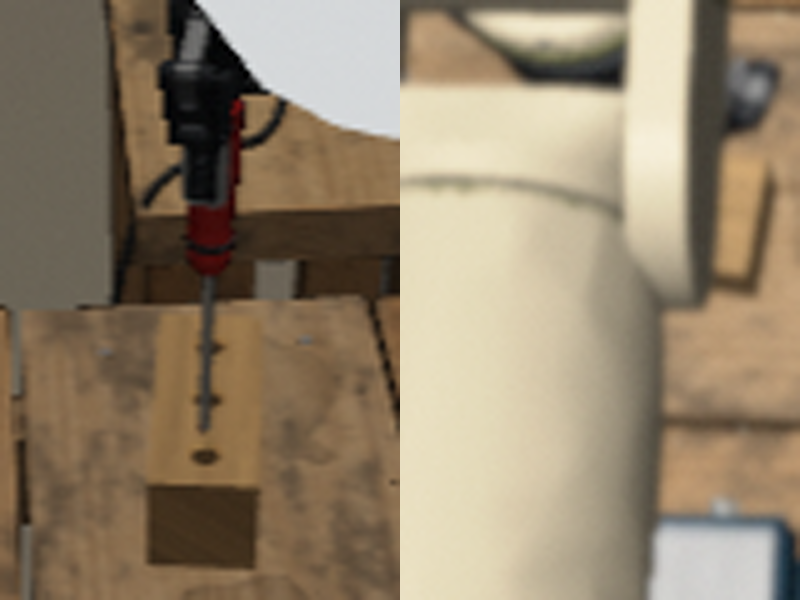

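The side crop shows the tip at (204,431) and the front hole at (206,457), nearly lined up.

```bash
python3 -c "
from h import *
S=load('s3')
for z in (81,83): print(atz(S,(300.8,186.2),z))
print(atz(S,(301.2,191.4),60))"
```

```text
[619.311 121.098  81.   ]
[619.04  118.723  83.   ]
[621.183 124.279  60.   ]
```

{"op": "send_rows", "data": {
  "targets": [0, 0, 0, -0.01, 0.065, 0, -1, 0, 0, 0, 0, 0, 0.2, -1, 0, 0, 0, 0, 0, 0.2, -1, 0, 0, 0, 0, 0, 0.2, -1, 0, 0, 0, 0, 0, 0, -1]
}}

```text
time_s: 5.98
eef_pos: [621.0, 135.4, 193.3]
ee_rot: [-0.001, 0.159, 0.987, -0.0]
force: [-0.4, 0.1, -1.0]
grip_width: 0.311
grip_force: 59.3
```

```bash
python3 -c "
from h import *
go([620,132,156])
a=cap('side','s4')['img']
cv2.imwrite('pics/s4c.png',cv2.resize(a[130:220,270:340],None,fx=6,fy=6,interpolation=2)[:,:,::-1])"
```

```text
at [621.021 135.35  193.254] j [ 0.031  0.589  1.183 -0.     1.372 -1.221] F [-0.353  0.145 -0.987] M [-0.136  0.022 -0.002] g 0.3106482473525868 59.3005046993494 t 5.975
tool axes x,y [-0.95   0.314  0.002] [ 0.314  0.95  -0.001]
units [-0.003 -0.058  0.621]
```

View pics/s4c.png

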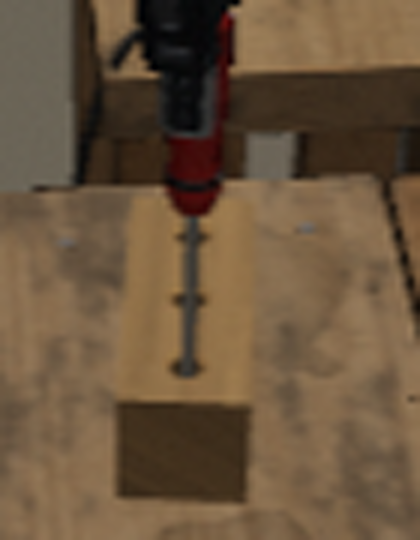

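In the crop the tip has entered the front hole at (187,370), with no contact force. Lowering further.

{"op": "send_rows", "data": {
  "targets": [0, 0, 0, 0, 0, 0.15, -1, 0, 0, 0, 0, 0, 0.15, -1, 0, 0, 0, 0, 0, 0.15, -1, 0, 0, 0, 0, 0, 0.13, -1, 0, 0, 0, 0, 0, 0, -1]
}}

```text
time_s: 6.65
eef_pos: [621.2, 135.3, 158.9]
ee_rot: [-0.001, 0.159, 0.987, -0.0]
force: [-0.9, -2.2, -2.6]
grip_width: 0.309
grip_force: 59.8
```

{"op": "send_rows", "data": {
  "targets": [0, 0, 0, 0, 0, 0.03, -1, 0, 0, 0, 0, 0, 0.02, -1, 0, 0, 0, 0, 0, 0, -1]
}}

```text
time_s: 7.02
eef_pos: [621.5, 135.3, 157.0]
ee_rot: [0.0, 0.159, 0.987, -0.0]
force: [-1.4, -3.7, -0.1]
grip_width: 0.308
grip_force: 60.5
```

{"op": "send_rows", "data": {
  "targets": [0, 0, 0, 0, 0, 0, 0.0, 0, 0, 0, 0, 0, 0, 0.5, 0, 0, 0, 0, 0, 0, 1, 0, 0, 0, 0, 0, 0, 1, 0, 0, 0, 0, 0, 0, 1]
}}

```text
time_s: 7.65
eef_pos: [621.5, 135.5, 156.9]
ee_rot: [0.0, 0.159, 0.987, 0.0]
force: [0.0, 0.3, -0.4]
grip_width: 1.0
grip_force: 0.0
```

{"op": "send_rows", "data": {
  "targets": [0, 0, 0, 0, 0, -0.2, 1, 0, 0, 0, 0, 0, -0.4, 1, 0, 0, 0, 0, 0, -0.6, 1, 0, 0, 0, 0, 0, -0.6, 1, 0, 0, 0, 0, 0, 0, 1]
}}

```text
time_s: 8.28
eef_pos: [622.4, 135.5, 268.9]
ee_rot: [0.003, 0.159, 0.987, 0.001]
force: [-0.3, 0.0, 0.2]
grip_width: 1.003
grip_force: 0.0
```

```bash
python3 -c "
from h import *
go([474.6,-173.2,180])
a=cap('side','s5')['img']
A=cv2.resize(a[90:240,260:350],None,fx=4,fy=4,interpolation=2);B=cv2.resize(a[250:340,210:290],None,fx=5,fy=5,interpolation=2)
o=np.zeros((600,770,3),np.uint8);o[:,:360]=A;o[:450,370:]=B
cv2.imwrite('pics/s5c.png',o[:,:,::-1])"
```

```text
at [622.396 135.499 268.858] j [ 0.031  0.548  1.056  0.     1.532 -1.221] F [-0.347  0.03   0.167] M [-0.042 -0.025 -0.024] g 1.0025693853515547 0.0 t 8.275
tool axes x,y [-0.95   0.313 -0.006] [0.313 0.95  0.002]
units [ 0.736 -5.661  1.463]
```

View pics/s5c.png

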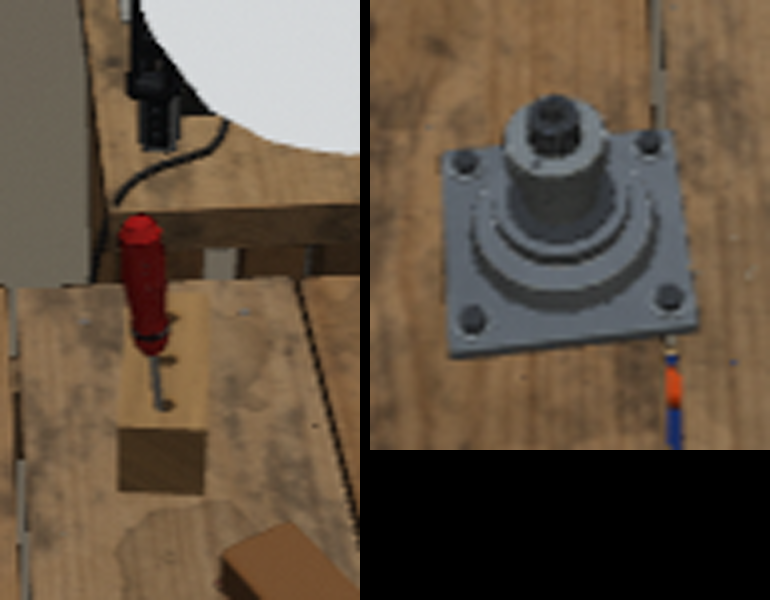

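The red driver stands in the front hole, entering at crop (162,405) with a slight lean, and has been let go. Now to the nut.

{"op": "send_rows", "data": {
  "targets": [0, 0, 0, 0.105, -0.809, 0, 1, 0, 0, 0, 0.105, -0.809, 0, 1, 0, 0, 0, 0.105, -0.809, 0, 1, 0, 0, 0, 0.105, -0.809, 0, 1, 0, 0, 0, 0.105, -0.809, 0, 1]
}}

```text
time_s: 8.95
eef_pos: [514.3, -86.3, 264.0]
ee_rot: [-0.001, 0.159, 0.987, 0.0]
force: [0.1, -0.7, -0.2]
grip_width: 1.001
grip_force: 0.0
```

{"op": "send_rows", "data": {
  "targets": [0, 0, 0, 0.105, -0.809, 0, 1, 0, 0, 0, 0.105, -0.809, 0, 1, 0, 0, -10.3, 0, 0, 0.5, 1, 0, 0, -10.3, 0, 0, 0.5, 1, 0, 0, -10.3, 0, 0, 0.5, 1]
}}

```text
time_s: 9.57
eef_pos: [472.5, -173.2, 173.2]
ee_rot: [-0.001, -0.113, 0.994, 0.001]
force: [1.2, -0.1, -0.7]
grip_width: 0.997
grip_force: 0.0
```

{"op": "send_rows", "data": {
  "targets": [0, 0, -10.3, 0, 0, 0, 1, 0, 0, -10.3, 0, 0, 0, 1, 0, 0, 0, 0, 0, 0, 1]
}}

```text
time_s: 9.95
eef_pos: [472.7, -173.2, 174.2]
ee_rot: [-0.0, -0.285, 0.958, 0.001]
force: [-0.8, -1.0, -0.5]
grip_width: 1.004
grip_force: 0.0
```

```bash
python3 -c "
from h import *
print(atz(load('s5'),(247,271.6),96))
go([474.6,-173.2,51])"
```

```text
[ 476.951 -169.276   96.   ]
at [ 472.749 -173.155  174.218] j [-0.584  0.32   1.644  0.     1.179 -2.733] F [-0.834 -0.991 -0.539] M [ 0.041 -0.003 -0.013] g 1.0037817532528017 0.0 t 9.95
tool axes x,y [-0.837 -0.547  0.001] [-0.547  0.837  0.001]
units [-0.027 -0.02   2.054]
```

{"op": "send_rows", "data": {
  "targets": [0, 0, 0, -0.04, 0, 0.5, 1, 0, 0, 0, 0, 0, 0.6, 1, 0, 0, 0, 0, 0, 0.5, 1, 0, 0, 0, 0, 0, 0.3, 1, 0, 0, 0, 0, 0, 0.15, 1]
}}

```text
time_s: 10.58
eef_pos: [474.6, -171.8, 50.8]
ee_rot: [-0.001, -0.284, 0.959, 0.001]
force: [0.4, -0.1, 0.1]
grip_width: 1.001
grip_force: 0.0
```

{"op": "send_rows", "data": {
  "targets": [0, 0, 0, 0, 0, 0, 0.5, 0, 0, 0, 0, 0, 0, 0, 0, 0, 0, 0, 0, 0, -1, 0, 0, 0, 0, 0, 0, -1, 0, 0, 0, 0, 0, 0, -1],
  "newtons": 30
}}

```text
time_s: 11.2
eef_pos: [474.5, -170.8, 52.9]
ee_rot: [-0.001, -0.286, 0.958, 0.001]
force: [-6.4, 7.6, 11.9]
grip_width: 0.471
grip_force: 28.7
```

```bash
python3 -c "
from h import *
go([475,-172,51])
a=cap('side','s6')['img']
cv2.imwrite('pics/s6c.png',cv2.resize(a[220:340,190:300],None,fx=5,fy=5,interpolation=2)[:,:,::-1])"
```

```text
at [ 474.49  -170.774   52.874] j [-0.579  0.491  1.76   0.001  0.893 -2.73 ] F [-6.447  7.569 11.945] M [ 1.449  1.004 -0.049] g 0.47143488553258006 28.735596863552928 t 11.2
tool axes x,y [-0.837 -0.548  0.   ] [-0.548  0.837  0.003]
units [ 0.004 -0.022  0.031]
```

View pics/s6c.png

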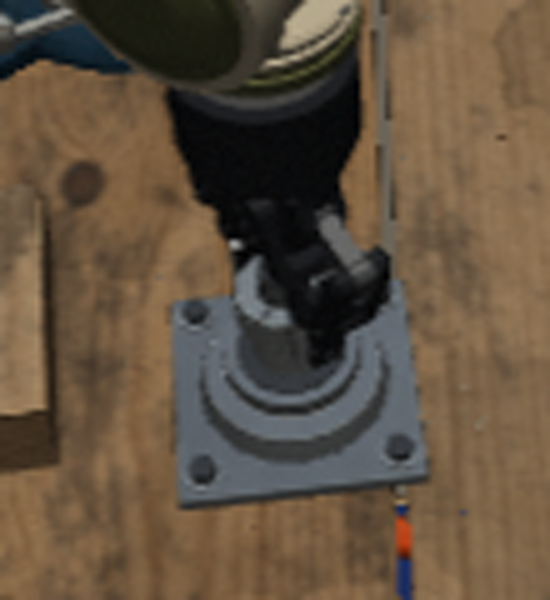

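The right finger sits against the nut at crop (330,320), with grip 29 N. I'm relieving the side force, then turning clockwise.

{"op": "send_rows", "data": {
  "targets": [0, 0, 0, 0, 0.02, -0.03, -1, 0, 0, 5, 0, 0, 0.001, -1, 0, 0, 10, 0, 0, 0.001, -1, 0, 0, 10, 0, 0, 0.001, -1, 0, 0, 10, 0, 0, 0.001, -1],
  "newtons": 40
}}

```text
time_s: 11.88
eef_pos: [474.4, -170.6, 53.2]
ee_rot: [-0.0, 0.018, 1.0, 0.0]
force: [1.2, 2.0, -5.7]
grip_width: 0.471
grip_force: 42.9
```

```bash
python3 -c "
from h import *
go([475,-172,51])"
```

```text
at [ 474.357 -170.59    53.247] j [-0.578  0.489  1.762  0.001  0.892 -2.113] F [ 1.242  2.02  -5.68 ] M [ 0.49  -0.212  0.072] g 0.4706772758138384 42.93616108596325 t 11.875
tool axes x,y [-0.999  0.037  0.   ] [0.037 0.999 0.001]
units [-0.012 -0.023  0.037]
```

The moment of 0.07 N m matches thread friction, so the nut is turning with the gripper.

{"op": "send_rows", "data": {
  "targets": [0, 0, 10, 0, 0, 0.002, -1, 0, 0, 10, 0, 0, 0.002, -1, 0, 0, 10, 0, 0, 0.002, -1, 0, 0, 10, 0, 0, 0.002, -1, 0, 0, 10, 0, 0, 0.002, -1]
}}

```text
time_s: 12.5
eef_pos: [474.5, -170.6, 52.8]
ee_rot: [-0.0, 0.439, 0.898, 0.0]
force: [1.5, 2.6, -3.8]
grip_width: 0.466
grip_force: 43.1
```

{"op": "send_rows", "data": {
  "targets": [0, 0, 10, 0, 0, 0.002, -1, 0, 0, 10, 0, 0, 0.002, -1, 0, 0, 8, 0, 0, 0.002, -1]
}}

```text
time_s: 12.88
eef_pos: [474.5, -170.6, 52.5]
ee_rot: [-0.0, 0.643, 0.766, 0.0]
force: [1.8, 4.0, -3.9]
grip_width: 0.473
grip_force: 43.1
```

```bash
python3 -c "
from h import *
go([475,-172,51])"
```

```text
at [ 474.532 -170.568   52.527] j [-0.578  0.49   1.762  0.001  0.889 -0.752] F [ 1.771  4.002 -3.86 ] M [ 0.612 -0.265  0.065] g 0.47279351765237776 43.11432318761945 t 12.875
tool axes x,y [-0.172  0.985  0.001] [0.985 0.172 0.   ]
units [-0.025  0.004  0.025]
```

{"op": "send_rows", "data": {
  "targets": [0, 0, 8, 0, 0, 0.001, -1, 0, 0, 8, 0, 0, 0.001, -1, 0, 0, 8, 0, 0, 0.001, -1]
}}

```text
time_s: 13.25
eef_pos: [474.6, -170.6, 52.3]
ee_rot: [-0.0, 0.788, 0.615, 0.0]
force: [1.0, 3.0, -3.9]
grip_width: 0.468
grip_force: 43.1
```

```bash
python3 -c "
from h import *
go([475,-172,51])"
```

```text
at [ 474.565 -170.607   52.338] j [-0.578  0.49   1.762  0.001  0.889 -0.334] F [ 1.006  2.995 -3.875] M [ 0.495 -0.316  0.121] g 0.4678813835990911 43.094266913831234 t 13.25
tool axes x,y [0.243 0.97  0.001] [ 0.97  -0.243  0.   ]
units [-0.021  0.013  0.022]
```

{"op": "send_rows", "data": {
  "targets": [0, 0, 8, 0, 0, 0.001, -1, 0, 0, 8, 0, 0, 0.001, -1]
}}

```text
time_s: 13.5
eef_pos: [474.6, -170.7, 52.2]
ee_rot: [-0.0, 0.866, 0.5, 0.0]
force: [1.8, 3.2, -4.2]
grip_width: 0.468
grip_force: 43.1
```

```bash
python3 -c "
from h import *
go([475,-172,51])"
```

```text
at [ 474.589 -170.658   52.228] j [-0.578  0.491  1.762  0.001  0.889 -0.054] F [ 1.785  3.223 -4.181] M [ 0.462 -0.268  0.069] g 0.46818841080648943 43.07556493207812 t 13.5
tool axes x,y [0.501 0.866 0.001] [ 0.866 -0.501  0.   ]
units [-0.016  0.017  0.02 ]
```

{"op": "send_rows", "data": {
  "targets": [0, 0, 8, 0, 0, 0.001, -1, 0, 0, 8, 0, 0, 0.001, -1]
}}

```text
time_s: 13.75
eef_pos: [474.6, -170.7, 52.1]
ee_rot: [-0.0, 0.927, 0.374, 0.0]
force: [1.2, 3.1, -3.9]
grip_width: 0.47
grip_force: 43.1
```

```bash
python3 -c "
from h import *
go([475,-172,51])"
```

```text
at [ 474.58  -170.659   52.086] j [-0.578  0.491  1.763  0.001  0.888  0.225] F [ 1.244  3.125 -3.946] M [ 0.414 -0.309  0.093] g 0.46973080275364143 43.05981371551752 t 13.75
tool axes x,y [0.72  0.694 0.001] [ 0.694 -0.72  -0.   ]
units [-0.01   0.021  0.018]
```

{"op": "send_rows", "data": {
  "targets": [0, 0, 8, 0, 0, 0.001, -1, 0, 0, 8, 0, 0, 0.001, -1]
}}

```text
time_s: 14.0
eef_pos: [474.6, -170.7, 51.9]
ee_rot: [-0.0, 0.97, 0.242, 0.0]
force: [1.2, 3.8, -3.8]
grip_width: 0.47
grip_force: 43.0
```

```bash
python3 -c "
from h import *
go([475,-172,51])"
```

```text
at [ 474.575 -170.689   51.937] j [-0.578  0.491  1.763  0.001  0.888  0.504] F [ 1.218  3.778 -3.842] M [ 0.355 -0.312  0.072] g 0.4697639089317679 43.04734759032726 t 14.0
tool axes x,y [0.883 0.469 0.   ] [ 0.469 -0.883 -0.   ]
units [-0.004  0.023  0.016]
```

{"op": "send_rows", "data": {
  "targets": [0, 0, 8, 0, 0, 0.001, -1, 0, 0, 8, 0, 0, 0.001, -1]
}}

```text
time_s: 14.25
eef_pos: [474.6, -170.7, 51.8]
ee_rot: [-0.0, 0.995, 0.104, 0.0]
force: [1.2, 2.7, -4.9]
grip_width: 0.467
grip_force: 43.0
```

```bash
python3 -c "
from h import *
go([475,-172,51])"
```

```text
at [ 474.57  -170.694   51.802] j [-0.578  0.491  1.763  0.001  0.888  0.783] F [ 1.191  2.662 -4.934] M [ 0.323 -0.252  0.063] g 0.4673367759888371 43.037058021873236 t 14.25
tool axes x,y [0.978 0.207 0.   ] [ 0.207 -0.978 -0.   ]
units [0.003 0.023 0.013]
```

{"op": "send_rows", "data": {
  "targets": [0, 0, 8, 0, 0, 0.001, -1, 0, 0, 8, 0, 0, 0.001, -1]
}}

```text
time_s: 14.5
eef_pos: [474.6, -170.7, 51.7]
ee_rot: [-0.0, 0.999, -0.035, 0.0]
force: [1.1, 2.4, -3.7]
grip_width: 0.474
grip_force: 43.0
```

```bash
python3 -c "
from h import *
go([475,-172,51])"
```

```text
at [ 474.567 -170.738   51.69 ] j [-0.578  0.492  1.763  0.001  0.887  1.063] F [ 1.086  2.385 -3.706] M [ 0.276 -0.224  0.084] g 0.4741322333708562 43.0287572555244 t 14.5
tool axes x,y [ 0.998 -0.07   0.   ] [-0.07  -0.998 -0.   ]
units [0.009 0.02  0.011]
```

{"op": "send_rows", "data": {
  "targets": [0, 0, 8, 0, 0, 0.001, -1, 0, 0, 8, 0, 0, 0.001, -1]
}}

```text
time_s: 14.75
eef_pos: [474.6, -170.8, 51.6]
ee_rot: [-0.0, 0.985, -0.174, 0.0]
force: [1.1, 2.8, -4.1]
grip_width: 0.47
grip_force: 43.0
```

```bash
python3 -c "
from h import *
go([475,-172,51])"
```

```text
at [ 474.562 -170.759   51.571] j [-0.578  0.492  1.763  0.001  0.887  1.342] F [ 1.073  2.783 -4.139] M [ 0.334 -0.193  0.139] g 0.46984980218177497 43.020680230110884 t 14.75
tool axes x,y [ 0.939 -0.343  0.   ] [-0.343 -0.939 -0.   ]
units [0.014 0.017 0.01 ]
```

{"op": "send_rows", "data": {
  "targets": [0, 0, 6, 0, 0, 0.001, -1, 0, 0, 6, 0, 0, 0.001, -1]
}}

```text
time_s: 15.0
eef_pos: [474.2, -170.6, 51.4]
ee_rot: [-0.0, 0.962, -0.274, -0.001]
force: [-6.3, 7.9, -1.3]
grip_width: 0.466
grip_force: 46.8
```

```bash
python3 -c "
from h import *
go([475,-172,51])"
```

```text
at [ 474.191 -170.581   51.396] j [-0.578  0.492  1.763 -0.     0.888  1.549] F [-6.315  7.941 -1.251] M [0.95  0.88  1.313] g 0.46632827112404507 46.807963186874986 t 15.0
tool axes x,y [ 0.85  -0.528 -0.001] [-0.528 -0.85   0.   ]
units [0.024 0.013 0.007]
```

{"op": "send_rows", "data": {
  "targets": [0, 0, 6, 0, 0, 0.001, -1, 0, 0, 6, 0, 0, 0.001, -1]
}}

```text
time_s: 15.25
eef_pos: [474.3, -170.5, 51.4]
ee_rot: [-0.0, 0.928, -0.373, -0.0]
force: [-1.7, 6.6, -1.8]
grip_width: 0.469
grip_force: 40.3
```

```bash
python3 -c "
from h import *
go([475,-172,51])"
```

```text
at [ 474.275 -170.471   51.4  ] j [-0.578  0.492  1.763 -0.     0.887  1.758] F [-1.694  6.638 -1.824] M [0.74  0.169 0.84 ] g 0.46879040371692315 40.26567857712507 t 15.25
tool axes x,y [ 0.721 -0.693 -0.001] [-0.693 -0.721  0.   ]
units [0.026 0.01  0.007]
```

The moment jumped to 1.3 N m and then slipped at 0.84, so the nut is at its stop. Backing off 90°.

{"op": "send_rows", "data": {
  "targets": [0, 0, 0, 0, 0, 0, -1, 0, 0, -10, 0, 0, -0.001, -1, 0, 0, -10, 0, 0, -0.001, -1, 0, 0, -10, 0, 0, -0.001, -1, 0, 0, -10, 0, 0, -0.002, -1]
}}

```text
time_s: 15.88
eef_pos: [474.3, -170.7, 51.7]
ee_rot: [-0.0, 1.0, -0.029, -0.0]
force: [-0.5, 4.2, -1.4]
grip_width: 0.466
grip_force: 42.7
```

{"op": "send_rows", "data": {
  "targets": [0, 0, -10, 0, 0, -0.001, -1, 0, 0, -10, 0, 0, -0.001, -1, 0, 0, -10, 0, 0, -0.001, -1, 0, 0, -10, 0, 0, -0.002, -1, 0, 0, -10, 0, 0, -0.002, -1]
}}

```text
time_s: 16.5
eef_pos: [474.4, -170.8, 52.1]
ee_rot: [-0.0, 0.918, 0.396, 0.0]
force: [-0.9, 3.4, -2.1]
grip_width: 0.467
grip_force: 42.6
```

{"op": "send_rows", "data": {
  "targets": [0, 0, 0, 0, 0, 0, -1, 0, 0, 0, 0, 0, 0, -1, 0, 0, 0, 0, 0, 0, -1]
}}

```text
time_s: 16.88
eef_pos: [474.4, -170.9, 52.1]
ee_rot: [-0.0, 0.92, 0.392, -0.0]
force: [-1.4, 5.9, -0.6]
grip_width: 0.467
grip_force: 42.5
```

```bash
python3 -c "
from h import *
go([475,-172,51])
a=cap('side','s7')['img']
A=cv2.resize(a[130:230,260:350],None,fx=4,fy=4,interpolation=2);B=cv2.resize(a[240:340,200:300],None,fx=4,fy=4,interpolation=2)
cv2.imwrite('pics/s7c.png',np.hstack([A,B])[:,:,::-1])"
```

```text
at [ 474.368 -170.874   52.071] j [-0.579  0.491  1.762  0.     0.889  0.187] F [-1.361  5.923 -0.621] M [0.796 0.134 0.048] g 0.46741976458097845 42.485967334359884 t 16.875
tool axes x,y [0.693 0.721 0.   ] [ 0.721 -0.693 -0.001]
units [-0.006  0.021  0.018]
```

View pics/s7c.png

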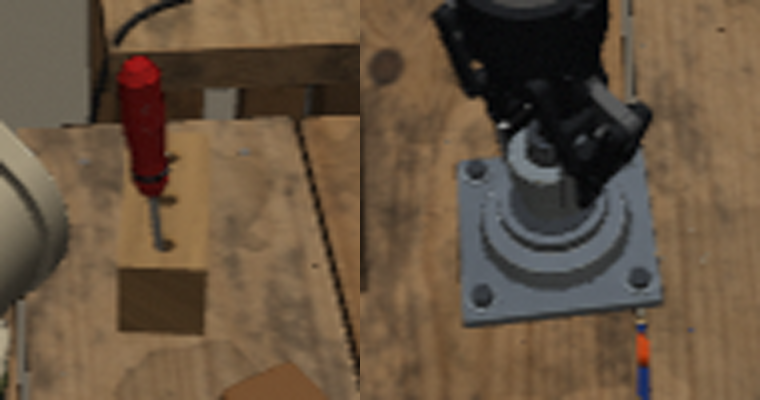

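The driver still stands in the front hole at crop (160,243). The gripper holds the nut at 42 N, backed off 1.57 rad from the stop.

```bash
python3 -c "
from h import *
print(job.finish_job())"
```

```text
the job is handed in; nothing more can be done
None
```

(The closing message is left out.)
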